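Set the carving turntable to its mark

TASK

On the carving turntable, push the upright post of the lever around with a fingertip until the lever's pointer is in line with the broad round button on the rim (not the square block or the thin pins), then take the hand away. Push gently and do not grip the post. Do not touch the freshly inked wood block on the turntable, and leave everything else where it is.

Things in the scene. Friction and masses are not known exactly. Their poses are not given: they have to be found in the camera images.
- base: Fixed round dark grey scale base of the turntable, 390 mm diameter, 14 mm thick, lying on the work surface, with white tick lines. Origin on the turning axis, at the underside; z up. Its scale side, where the marks are, looks along its own -x (roughly towards the robot; its yaw varies). Its place varies.
- disc (a joint): Angle of the rotating disc (wood, 180 mm diameter, top at z = 44 mm) with lever and wood block, about the vertical axis through the base's origin; rad, range -1.3 to 1.3. 0: the lever points along the base's -x; positive is counter-clockwise seen from above, so that seen from the turning axis the lever points along (-cos q, -sin q) in the base's frame. Friction holds it wherever it is left: about 0.25 N m, i.e. about 2 N at the post; no spring, no detents.
- lever_axis (a point): Frame that turns with the disc and its steel lever. The lever sticks out of the disc's rim. Origin on the turning axis at z = 0; the lever runs along its own -x, so it is in line with a mark when the mark's y in this frame is 0. Flat bar 14 mm wide, z = 26 to 34 mm, out to 128 mm from the axis, then a pointer 5 mm wide out to 144 mm. On it stands the round post to push: 14 mm diameter, centre 120 mm from the axis, from z = 34 to 85 mm.
- post_top (a point): Centre of the top of the lever's post, z = 85 mm.
- pointer_tip (a point): Outer end of the lever's pointer, z = 30 mm, 144 mm from the axis.
- button_mark: The mark to set: broad round wooden button, 34 mm diameter, 12 mm high, fixed in the base's rim about 168 mm from the axis (outside the lever's sweep; top at z = 26 mm). Origin at the centre of its underside. Which of four places around the rim it has varies: about 0.5 or 1.0 rad to one or the other side of the base's -x.
- square_mark: Another mark, not the one wanted: wooden square block 14 x 14 x 12 mm high, fixed in the rim. Origin at the centre of its underside.
- pin_mark_a: Another mark, not the one wanted: thin wooden pin, 8 mm diameter, 22 mm high (top at z = 36 mm), fixed in the rim. Origin at the centre of its underside.
- pin_mark_b: A second such thin pin.
- block_top (a point): Centre of the top of the freshly inked purple wood block fixed on the disc, 110 x 125 mm, top at z = 58 mm; it turns with the disc and must not be touched. The point lies on the turning axis; the axes are those of lever_axis, the corners 83 mm from the axis.
- eraser: Loose white eraser, 50 x 22 x 12 mm, lying on the base behind the disc. Origin at the centre of its underside.
- ink_jar: Loose ink jar, 36 mm diameter, 45 mm high, standing on the base behind the disc. Origin at the centre of its underside.
- gouge: Loose carving gouge, 150 mm long along its x, 16 mm thick, on the table. Origin at the front end of the handle.
- brayer: Loose ink roller with wooden handle, 148 mm long along its x, 104 mm wide, 36 mm high. Origin under the roller's axis.
- pencil_case: Loose pink pencil case, 80 x 180 x 45 mm. Origin at the centre of its underside.
- paint_bottle: Loose paint bottle, 60 mm diameter, 150 mm high. Origin at the centre of its underside.
- gouge_box: Loose open box of gouges, 100 x 170 x 22 mm. Origin at the centre of its underside.

How it is judged:
By the outcome, as a careful person would: the job done as asked, in the order asked, and still so for the second after the job is handed in, with the robot touching nothing.
It also fails if it takes over 42 s, if anything falls off the work surface, if the arm or the gripper's body presses on something with over 40 N, if the wrist force passes 120 N, or if a joint passes its speed limit or range.

ROBOT

A 6-joint arm with a two-finger parallel gripper is mounted at the origin on the work surface. World frame = base frame: x ahead of the robot, y to its left, z up, the work surface at z = 0. Lengths are in m, angles in rad, forces in N, time in s.
With the tool pointing down it reaches from about 0.4 to 0.825 m from the base axis. Payload 7 kg.
Tool frame: the origin (TCP) lies at the very end of the fingers, on their centre line; the grasp point (between the pads) lies 19 mm behind it; z points along the fingers, y is the direction in which the jaws open and shut (so a half turn about z gives the same grasp; the last joint's range is limited). The gripper opens to 85 mm and grips with 20 to 120 N. Pads are 22 mm wide; open, the fingers measure 114 mm over their backs; the gripper's body (76 mm by 85 mm) begins 54 mm behind the grasp point. The pads swing forward as they close: fully open they stand 13 mm farther back than shut.
Start: joints at [1.481, 0.359, 0.012, 0, -1.224, -0.288], TCP at [0.249, 0.627, 0.231] pointing down, gripper open.
Joint ranges: [-3.07, 3.07], [-1.43, 2.12], [-1.02, 1.25], [-3.03, 1.67], [-3.05, -0], [-3.03, 3.03]. Speed limits (rad/s): [2.39, 2.39, 3.01, 3.14, 3.14, 3.14].

INTERFACE

Orientations are given as a unit quaternion [x, y, z, w].
In Python, from cell import bot gives the robot as it stands. The module is installed in compiled form; this text tells all that it offers.
- The arm moves only by the shell command python3 -m creep 'ROWS'. ROWS is a JSON object of lists of equal length, an entry for each row: "dp": the shift along the world's x, y, z in mm, a list of three; "delta_rot": the turn, a rotation vector about the world's x, y, z in rad, a list of three; "claw": the opening in per cent of the stroke, from 0 (shut) to 100 (fully open). In form: {"dp": [[x, y, z], ...], "delta_rot": [[ax, ay, az], ...], "claw": [claw, ...]}. A call has 1 to 8 rows; each row shifts and turns the commanded pose from where the row before left it; what a row does not reach is not made up. A row lasts 1/12 s, in which the tool goes at most 41.7 mm and 7.16 degrees, less where a joint would pass 70% of its speed; a pose out of reach is approached as far as the arm can. A call with a gripper value outside its range is refused whole. The fingers move at their own pace and stop on an object; the grip force is fixed at half the most. Time passes only in rows, so rows that do not move let the fingers close. It gives the time, the measured TCP pose, the force and the opening at its end, in the units of the state.
- bot.get_state(): the state, without advancing time (a new reading comes with each control period).
- bot.capture(name): name is "scene" or "top" or "wrist"; returns a dict with "frame" (480x640x3 uint8, blue, green, red), "fov_y" (degrees; the focal length in pixels is half the picture's height over the tangent of half this angle, whatever the lens; pixels are square), "cx", "cy" (the principal point, pixels), "R" (3x3) and "t" (3): a world point X has camera coordinates R X + t; the wrist camera has in their place "mount" (4x4, takes a point from camera to tool coordinates, whose origin is the TCP and whose axes are the flange's). Camera axes: x right, y down, z forward; pixel columns grow to the right and rows downward; lengths in m; the calibration is good to about 2 mm. A picture is of the moment at which its call begins: read the wrist's pose just before it. There is no depth.
- bot.sign_off(): hands the job in, once; it reports no verdict.
The state is a dict: "time_s": time; "q": joint angles; "joint_vel": joint speeds; "joint_efforts": joint torques, N m; "tcp_pos": TCP position; "ee_rot": TCP orientation; "wrist_force": force on the tool from outside, world axes, zero at the start; "wrist_torque": the same for the moment, N m; "finger_gap": opening from 0.0 (shut) to 1.0 (fully open).
Only numpy, scipy, OpenCV 4.12 (cv2) and the standard library are available. Lean on these libraries where they do the work, as an engineer would, in place of code of your own. Each camera call takes 0.05 s, during which the arm holds its last target. There are 200 camera calls.

## Working session

There is one attempt and no reset: what is moved stays moved. The work goes in short steps, Python scripts to look and compute and a shell command to move; the robot and the scene stay as the last step left them, time stands still between calls to the robot, and variables do not carry over. Pictures are saved under pics/ and viewed, about 8 in all and at most 12, crops included, and the job is handed in when it is done.

```bash
mkdir -p pics; cat > h.py <<'E'
import numpy as np,cv2
from cell import bot
def px(c,X):
    f=240/np.tan(np.radians(c['fov_y'])/2);p=np.array(c['R'])@np.array(X)+np.array(c['t']);return c['cx']+f*p[0]/p[2],c['cy']+f*p[1]/p[2]
def ray(c,u,v,z):
    f=240/np.tan(np.radians(c['fov_y'])/2);R=np.array(c['R']);o=-R.T@np.array(c['t']);d=R.T@np.array([(u-c['cx'])/f,(v-c['cy'])/f,1]);return o+d*(z-o[2])/d[2]
E
python3 - <<'E'
from h import *
for n in('scene','top'):
    c=bot.capture(n);cv2.imwrite(f'pics/{n}0.png',c['frame']);print(n,-np.array(c['R']).T@c['t'],c['fov_y'],c['cx'],c['cy'])
s=bot.get_state();print(s)
E
```

```text
scene [1.29157608 0.49503005 1.01616825] 52.01460595412922 311.37479161969793 233.7617289764057
top [ 0.46830973 -0.01406784  1.29809872] 52.18382548861223 313.4735546754025 248.70963779993488
{'time_s': 0.1, 'q': array([ 1.48108895e+00,  3.59289005e-01,  1.11765660e-02, -3.00899851e-04,
       -1.22409525e+00, -2.88106114e-01]), 'joint_vel': array([ 5.15938368e-04, -1.34632433e-03,  8.84289245e-04,  1.00557499e-03,
        2.90147430e-05, -1.10014391e-03]), 'joint_efforts': array([-2.53357735e-03, -5.84766126e+01,  2.94109279e+01,  6.95466086e+00,
       -3.15179052e-03,  6.29552474e-06]), 'tcp_pos': array([0.24886613, 0.62699972, 0.23048708]), 'ee_rot': array([ 9.82200244e-01, -1.87835466e-01, -7.08782734e-05,  7.16219388e-04]), 'wrist_force': array([-0.13034356,  0.04314166, -0.2286139 ]), 'wrist_torque': array([-0.06496923,  0.06089576, -0.01369837]), 'finger_gap': 0.9994870118504885}
```

View pics/top0.png

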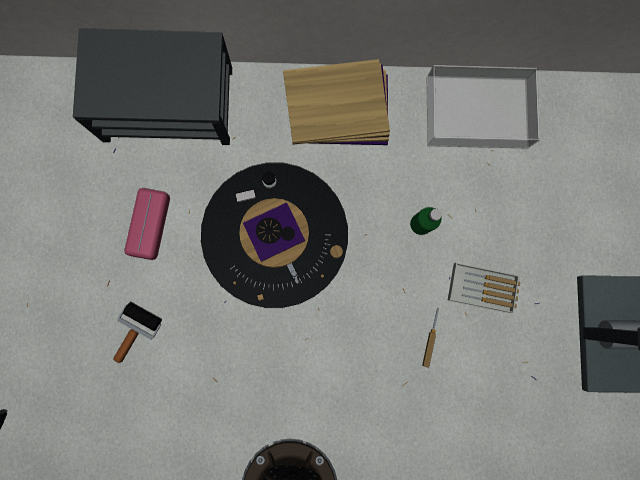

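View pics/scene0.png

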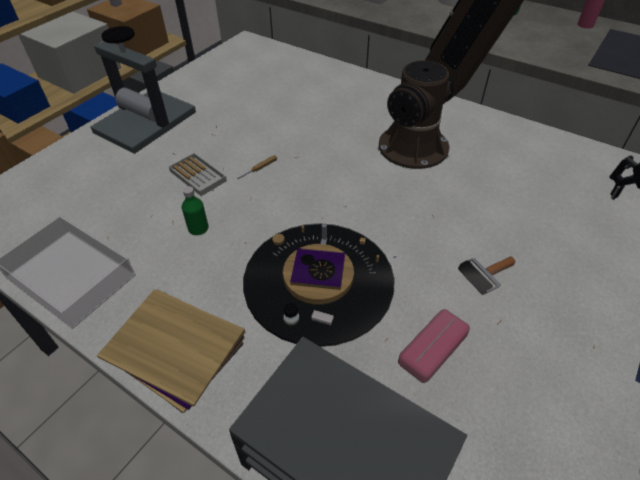

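The top view shows the base centred near (275,235), the lever at about (292,270), the button at (336,252), the square at (261,297) and the pins near (322,277) and (235,283). Next I'll measure these and look at an enlarged crop.

```bash
cat > m.py <<'E'
from h import *
import sys
c=bot.capture('top');im=c['frame'];hsv=cv2.cvtColor(im,cv2.COLOR_BGR2HSV)
roi=np.zeros(im.shape[:2],np.uint8);cv2.circle(roi,(275,235),90,255,-1)
# base: bright table outside -> invert, largest contour
d=((im.max(2)<110)*255).astype(np.uint8)&roi
d=cv2.morphologyEx(d,cv2.MORPH_CLOSE,np.ones((3,3)))
k=max(cv2.findContours(d,0,1)[0],key=cv2.contourArea);k=cv2.convexHull(k)
P=np.array([ray(c,u,v,.014)[:2] for u,v in k[:,0]])
from scipy.optimize import least_squares
s=least_squares(lambda p:np.hypot(*(P-p[:2]).T)-p[2],[P[:,0].mean(),P[:,1].mean(),.19],loss='soft_l1',f_scale=.001).x
print('base',s)
w=cv2.inRange(hsv,(8,70,70),(28,255,255))&roi
for k in cv2.findContours(w,0,1)[0]:
    a=cv2.contourArea(k)
    if a<3: continue
    m=cv2.moments(k);u,v=m['m10']/m['m00'],m['m01']/m['m00']
    z=.044 if a>1000 else .026
    p=ray(c,u,v,z)
    if a>1000:
        H=cv2.convexHull(k);Q=np.array([ray(c,*q,.044)[:2] for q in H[:,0]])
        t=least_squares(lambda p:np.hypot(*(Q-p[:2]).T)-p[2],[*p[:2],.09],loss='soft_l1',f_scale=.001).x;print('disc',t)
    r=p[:2]-s[:2];print('wood',a,(round(u,1),round(v,1)),p,'r',np.hypot(*r),'ang',np.arctan2(r[1],r[0]))
pu=cv2.inRange(hsv,(120,80,40),(150,255,255))&roi
k=np.vstack([k for k in cv2.findContours(pu,0,1)[0] if cv2.contourArea(k)>20])
Q=np.array([ray(c,*q,.058)[:2] for q in cv2.convexHull(k)[:,0]]).astype(np.float32)
print('block',cv2.minAreaRect(Q*1000))
cv2.imwrite(sys.argv[1],cv2.resize(im[150:320,190:360],None,fx=3.5,fy=3.5,interpolation=cv2.INTER_CUBIC))
E
python3 m.py pics/t1.png
```

```text
base [0.64766287 0.05392782 0.19454555]
wood 19.5 (259.8, 296.9) [0.4805786  0.08660267 0.026     ] r 0.17024922658008917 ang 2.9484708560859954
wood 3.0 (234.0, 282.2) [0.51718529 0.15407861 0.026     ] r 0.16448275921168204 ang 2.4869407272898485
wood 3.0 (322.0, 275.2) [ 0.53906292 -0.07295471  0.026     ] r 0.1670123551712163 ang -2.278711100042835
wood 105.0 (336.0, 251.1) [ 0.60286745 -0.10870038  0.026     ] r 0.1686848008108616 ang -1.8395778746341689
disc [0.64738155 0.05396995 0.08912368]
wood 3649.5 (273.7, 232.3) [0.64673579 0.05409096 0.044     ] r 0.0009413256687053307 ang 2.9674072313260056
block ((647.3297119140625, 53.534706115722656), (109.84278869628906, 123.48680114746094), 26.51067543029785)
```

View pics/t1.png

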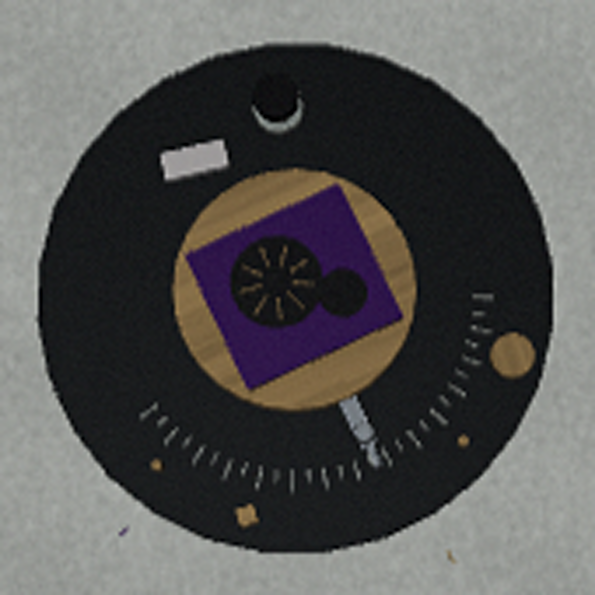

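The enlargement shows the lever running down-right to (370,455) and the button at (512,355). The square is at (247,515) and the pins are at (156,465) and (463,440). The measured sizes agree with the given ones: base radius 194.5 mm, block 110x123 mm, button radius 168.7 mm. The block puts the lever at −153.5° world. The button is at −105.4°, so the lever needs +48° counter-clockwise. I'll shut the hand and travel to the clockwise side of the post.

```bash
python3 -m creep '{"dp":[[15,-32.5,0],[15,-32.5,0],[15,-32.5,0],[15,-32.5,0],[15,-32.5,0],[15,-32.5,0],[15,-32.5,0],[15,-32.5,0]],"delta_rot":[[0,0,-0.04],[0,0,-0.04],[0,0,-0.04],[0,0,-0.04],[0,0,-0.04],[0,0,-0.04],[0,0,-0.04],[0,0,-0.04]],"claw":[0,0,0,0,0,0,0,0]}'
python3 -m creep '{"dp":[[15,-32.5,0],[15,-32.5,0],[15,-32.5,0],[15,-32.5,0],[15,-32.5,0],[15,-32.5,0],[15,-32.5,0],[15,-32.5,0]],"delta_rot":[[0,0,-0.04],[0,0,-0.04],[0,0,-0.04],[0,0,-0.04],[0,0,-0.04],[0,0,-0.04],[0,0,-0.04],[0,0,-0.04]],"claw":[0,0,0,0,0,0,0,0]}'
```

```text
time_s: 0.82
tcp_pos: [0.3693, 0.3656, 0.2312]
ee_rot: [0.939, -0.343, -0.0, 0.0]
wrist_force: [0.7, 1.1, -0.0]
finger_gap: 0.001
time_s: 1.48
tcp_pos: [0.4893, 0.1057, 0.2314]
ee_rot: [0.873, -0.488, 0.0, -0.0]
wrist_force: [0.4, 1.3, 0.7]
finger_gap: 0.004
```

```bash
python3 -m creep '{"dp":[[15,-30,0],[14,-28,0],[0,-4,-35],[0,0,-35],[0,0,-35],[0,0,-35],[0,0,-30],[0,0,0]],"delta_rot":[[0,0,-0.05],[0,0,-0.04],[0,0,0],[0,0,0],[0,0,0],[0,0,0],[0,0,0],[0,0,0]],"claw":[0,0,0,0,0,0,0,0]}'
python3 - <<'E'
from h import *
for n in('scene','top'):
    c=bot.capture(n);x,y=(200,190) if n=='scene' else (190,150)
    cv2.imwrite(f'pics/{n}2.png',cv2.resize(c['frame'][y:y+170,x:x+210],None,fx=3.5,fy=3.5,interpolation=cv2.INTER_CUBIC))
    print(n,px(c,bot.get_state()['tcp_pos']))
E
```

```text
time_s: 2.15
tcp_pos: [0.514, 0.0437, 0.0559]
ee_rot: [0.85, -0.527, -0.003, 0.004]
wrist_force: [-1.9, -1.5, 0.2]
finger_gap: 0.001
scene (np.float64(343.17438794928927), np.float64(232.32096557703196))
top (np.float64(275.6893678483904), np.float64(282.17316758591346))
```

View pics/scene2.png

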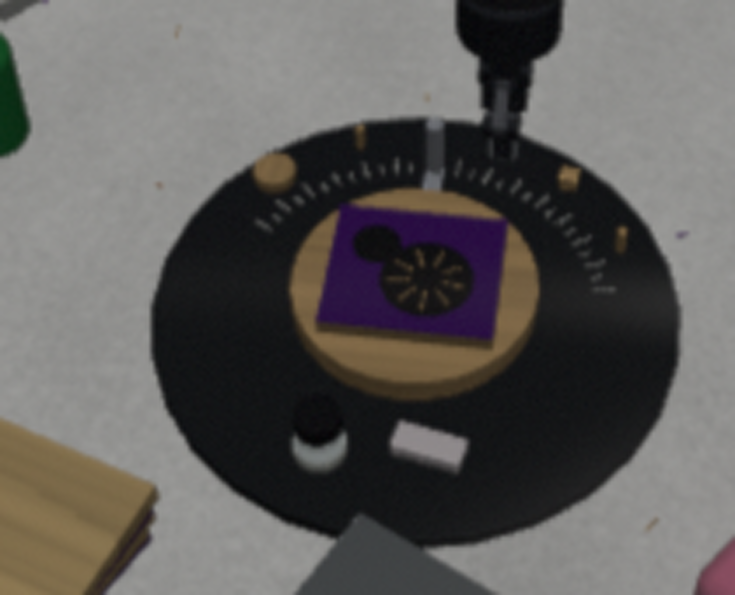

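The scene crop shows the fingertip at about (500,150), on the clockwise side of the post at (434,122) and clear of the block. The pushing arc comes next.

```bash
python3 - <<'E'
import numpy as np
a=np.array([647.5,53.8]);p=np.array([514,43.7])
for f in [-162.5]+list(np.arange(-159,-115,3)):
    t=np.radians(f);q=a+121*np.array([np.cos(t),np.sin(t)]);print(f,q.round(1),(q-p).round(1));p=q
from h import *
s=bot.get_state();print(s['tcp_pos']); 
from scipy.spatial.transform import Rotation as R
x=R.from_quat(s['ee_rot']).as_matrix()[:,0];print(np.degrees(np.arctan2(x[1],x[0])))
c=bot.capture('scene');print(px(c,(.540,.0004,.085)),ray(c,324,224.9,.085))
E
```

```text
-162.5 [532.1  17.4] [ 18.1 -26.3]
-159 [534.5  10.4] [ 2.4 -7. ]
-156 [537.    4.6] [ 2.4 -5.9]
-153 [539.7  -1.1] [ 2.7 -5.7]
-150 [542.7  -6.7] [ 3.  -5.6]
-147 [546.  -12.1] [ 3.3 -5.4]
-144 [549.6 -17.3] [ 3.6 -5.2]
-141 [553.5 -22.3] [ 3.9 -5. ]
-138 [557.6 -27.2] [ 4.1 -4.8]
-135 [561.9 -31.8] [ 4.4 -4.6]
-132 [566.5 -36.1] [ 4.6 -4.4]
-129 [571.4 -40.2] [ 4.8 -4.1]
-126 [576.4 -44.1] [ 5.  -3.9]
-123 [581.6 -47.7] [ 5.2 -3.6]
-120 [587. -51.] [ 5.4 -3.3]
-117 [592.6 -54. ] [ 5.6 -3. ]
[0.51766763 0.04503558 0.06111082]
-63.45216997719966
(np.float64(324.4318064922269), np.float64(224.38087639279476)) [5.42209756e-01 5.02472330e-04 8.50000000e-02]
```

```bash
python3 -m creep '{"dp":[[5,-10,0],[5,-10,0],[3,-5,0],[2,-3,0],[2.4,-7,0],[2.4,-5.9,0],[2.7,-5.7,0],[0,0,0]],"delta_rot":[[0,0,0],[0,0,0],[0,0,0],[0,0,0],[0,0,0.05],[0,0,0.05],[0,0,0.05],[0,0,0]],"claw":[0,0,0,0,0,0,0,0]}'; python3 m.py pics/t3.png | grep block
```

```text
time_s: 2.97
tcp_pos: [0.5413, -0.002, 0.0619]
ee_rot: [0.888, -0.46, 0.0, -0.0]
wrist_force: [-0.7, 0.1, 0.3]
finger_gap: -0.0
block ((653.9642944335938, 58.334930419921875), (93.35774993896484, 123.27220153808594), 35.7613410949707)
```

The block now reads 35.8° against an expected 36.3°, so the push works as planned. I'll continue along the arc.

```bash
python3 -m creep '{"dp":[[2.2,-5,0],[3.3,-5.4,0],[3.6,-5.2,0],[3.9,-5,0],[4.1,-4.8,0],[4.4,-4.6,0],[4.6,-4.4,0],[0,0,0]],"delta_rot":[[0,0,0.05],[0,0,0.052],[0,0,0.052],[0,0,0.052],[0,0,0.052],[0,0,0.052],[0,0,0.052],[0,0,0]],"claw":[0,0,0,0,0,0,0,0]}'; python3 m.py pics/t4.png | grep block; python3 -c "
from h import *
print(np.degrees(np.arctan2(*(bot.get_state()['tcp_pos'][:2]-[.6475,.0538])[::-1])))
c=bot.capture('scene');cv2.imwrite('pics/s4.png',cv2.resize(c['frame'][190:360,200:410],None,fx=3.5,fy=3.5,interpolation=2))"
```

```text
time_s: 3.68
tcp_pos: [0.5669, -0.036, 0.0614]
ee_rot: [0.956, -0.293, 0.0, 0.0]
wrist_force: [0.3, 0.7, -1.1]
finger_gap: -0.002
block ((658.3162841796875, 63.827239990234375), (79.64083099365234, 116.81706237792969), 56.26909637451172)
-132.04235535314152
```

View pics/s4.png

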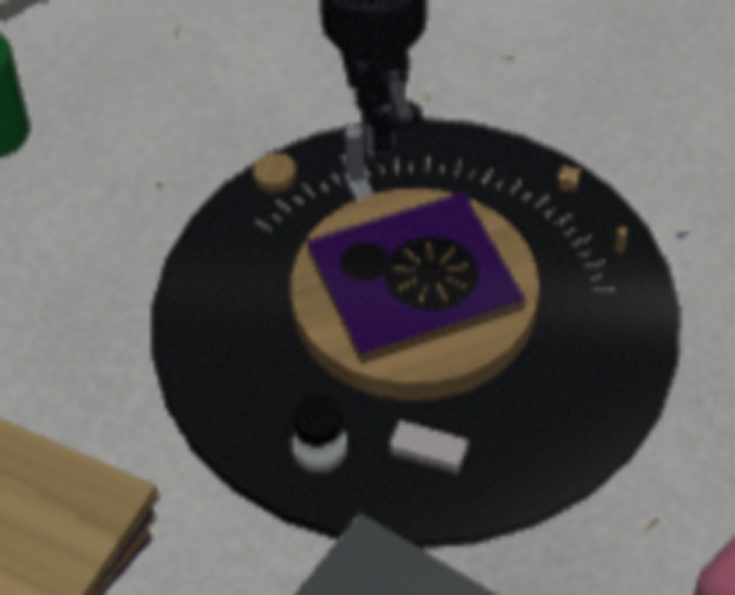

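In the scene crop the fingertip bears on the post at (355,135) and the block is clear. From the scene camera the block is not hidden, so I'll use its edges for the angle.

```bash
python3 -m creep '{"dp":[[4.6,-4.2,0],[5,-3.9,0],[5.2,-3.6,0],[5.4,-3.3,0],[4.5,-2.4,0],[0,0,0]],"delta_rot":[[0,0,0.052],[0,0,0.052],[0,0,0.052],[0,0,0.052],[0,0,0.052],[0,0,0]],"claw":[0,0,0,0,0,0]}'
cat > b.py <<'E'
from h import *
s=bot.get_state()['tcp_pos'];print('finger ang',np.degrees(np.arctan2(*(s[:2]-[.6475,.0538])[::-1])))
c=bot.capture('scene');im=c['frame'];hsv=cv2.cvtColor(im,cv2.COLOR_BGR2HSV)
m=cv2.inRange(hsv,(120,80,60),(150,255,255));m[:240]=0;m[:,:275]=0;m[310:]=0;m[:,360:]=0
k=max(cv2.findContours(m,0,1)[0],key=cv2.contourArea)
Q=np.array([ray(c,*q,.058)[:2] for q in cv2.convexHull(k)[:,0]]).astype(np.float32)*1000
print('scene block',cv2.minAreaRect(Q))
w=cv2.inRange(hsv,(8,70,60),(28,255,255))[225:255,265:295]
k=max(cv2.findContours(w,0,1)[0],key=cv2.contourArea);(u,v),_,_=cv2.minAreaRect(k)
p=ray(c,u+265,v+225,.024);print('button',p,np.degrees(np.arctan2(p[1]-.0538,p[0]-.6475)))
cv2.imwrite('pics/s5.png',cv2.resize(im[190:360,200:410],None,fx=3.5,fy=3.5,interpolation=2))
E
python3 b.py; python3 m.py pics/t5.png|grep block
```

```text
time_s: 4.28
tcp_pos: [0.5913, -0.0531, 0.0612]
ee_rot: [0.986, -0.167, -0.0, 0.0]
wrist_force: [-0.5, 0.8, -0.2]
finger_gap: 0.003
finger ang -117.7424997294399
scene block ((649.1075439453125, 53.35216522216797), (106.99873352050781, 122.78108978271484), 70.52854919433594)
button [ 0.60580896 -0.10807516  0.024     ] -104.44268233750029
block ((687.2611083984375, 56.46318817138672), (77.14144134521484, 50.44791030883789), 70.67402648925781)
```

```bash
python3 -m creep '{"dp":[[3,-1.5,0],[2.7,-1.3,0],[0,0,0],[-10,4,0],[-25,10,10],[-25,15,30],[-10,30,20],[-10,35,10]],"delta_rot":[[0,0,0.02],[0,0,0.02],[0,0,0],[0,0,0],[0,0,0],[0,0,0],[0,0,0],[0,0,0]],"claw":[0,0,0,0,0,0,0,0]}'
python3 -m creep '{"dp":[[-5,35,15],[0,35,15],[0,35,15],[0,35,0],[0,0,0],[0,0,0]],"delta_rot":[[0,0,0],[0,0,0],[0,0,0],[0,0,0],[0,0,0],[0,0,0]],"claw":[0,0,0,0,0,0]}'
python3 b.py; python3 m.py pics/t6.png
```

```text
time_s: 5.05
tcp_pos: [0.5166, 0.0382, 0.1338]
ee_rot: [0.989, -0.148, 0.002, -0.001]
wrist_force: [1.0, 1.1, 1.2]
finger_gap: -0.0
time_s: 5.55
tcp_pos: [0.5116, 0.1799, 0.1764]
ee_rot: [0.989, -0.146, 0.0, -0.0]
wrist_force: [-0.3, 0.3, 0.1]
finger_gap: 0.003
finger ang 137.14501876103367
scene block ((649.4562377929688, 53.07682800292969), (106.76251220703125, 121.23246002197266), 73.82160949707031)
button [ 0.60656846 -0.10921529  0.024     ] -104.09501822954408
base [0.64431057 0.06066407 0.19919238]
wood 22.5 (259.9, 297.0) [0.48037126 0.08631007 0.026     ] r 0.16593316576237713 ang 2.986414417787187
wood 4.0 (322.0, 275.5) [ 0.53834124 -0.07296428  0.026     ] r 0.17054628761898297 ang -2.2412638028992165
wood 107.0 (335.9, 251.1) [ 0.60278249 -0.1086165   0.026     ] r 0.17430000404834578 ang -1.8113664130774274
disc [0.64735393 0.05382987 0.08920961]
wood 3653.5 (273.7, 232.3) [0.64677142 0.05396439 0.044     ] r 0.0071373289381849074 ang -1.2187857272809368
block ((647.3712158203125, 53.814208984375), (109.61784362792969, 123.95548248291016), 73.73756408691406)
```

View pics/t6.png

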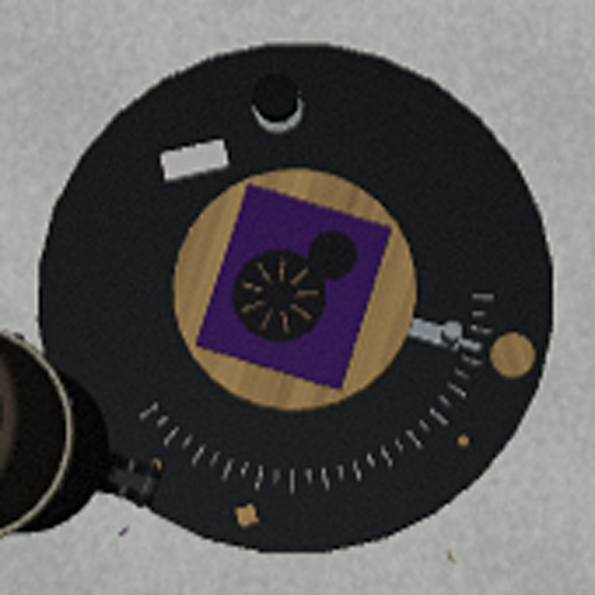

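The top view shows the disc clear of the hand, the pointer ending near (480,345) and the button at (512,355), so it is slightly short. The block gives the lever −106.2° and the button is at −105.3°. The base fit in this frame is spoiled because the arm occludes it, so I use the disc centre. A wrist-camera close-up should settle the last degree.

```bash
python3 - <<'E'
from h import *
from scipy.spatial.transform import Rotation as R
s=bot.get_state();c=bot.capture('wrist');print(c['mount'],c['fov_y'],c['cx'],c['cy'])
print(R.from_quat(s['ee_rot']).as_matrix().round(3))
E
```

```text
[[-4.88034812e-04 -9.47222699e-01 -3.20575920e-01  8.24869540e-02]
 [ 9.99998865e-01 -5.29223539e-06 -1.50672992e-03  1.43438333e-03]
 [ 1.42551222e-03 -3.20576292e-01  9.47221626e-01 -1.40878059e-01]
 [ 0.00000000e+00  0.00000000e+00  0.00000000e+00  1.00000000e+00]] 59.90706268413804 327.57017408248805 236.76092480727937
[[ 0.957 -0.291 -0.   ]
 [-0.291 -0.957 -0.   ]
 [-0.     0.    -1.   ]]
```

```bash
python3 -m creep '{"dp":[[0,-10,20],[0,-20,20],[10,-35,15],[10,-35,10],[10,-35,0],[10,-35,0],[10,-30,0],[10,-25,0]],"delta_rot":[[0,0,0],[0,0,0],[0,0,0],[0,0,0],[0,0,0],[0,0,0],[0,0,0],[0,0,0]],"claw":[0,0,0,0,0,0,0,0]}'
python3 -m creep '{"dp":[[0,0,0],[0,0,0],[0,0,0]],"delta_rot":[[0,0,0],[0,0,0],[0,0,0]],"claw":[0,0,0]}'
cat > w.py <<'E'
from h import *
from scipy.spatial.transform import Rotation as R
def wrist():
    s=bot.get_state();c=bot.capture('wrist');T=np.eye(4);T[:3,:3]=R.from_quat(s['ee_rot']).as_matrix();T[:3,3]=s['tcp_pos']
    M=np.linalg.inv(T@c['mount']);c['R']=M[:3,:3];c['t']=M[:3,3];return c
E
python3 - <<'E'
from w import *
c=wrist();cv2.imwrite('pics/w7.png',c['frame'])
for n,X in dict(button=(.603,-.1086,.026),post=(.614,-.061,.085),axis=(.6474,.0539,.058)).items():print(n,px(c,X))
E
```

```text
time_s: 6.37
tcp_pos: [0.5716, -0.0504, 0.2412]
ee_rot: [0.989, -0.149, 0.0, 0.0]
wrist_force: [-0.0, 0.8, 0.4]
finger_gap: 0.004
time_s: 6.62
tcp_pos: [0.5715, -0.0479, 0.2408]
ee_rot: [0.989, -0.148, -0.0, 0.0]
wrist_force: [-0.8, 0.4, -0.4]
finger_gap: 0.002
button (np.float64(384.79615000906443), np.float64(139.25151575731866))
post (np.float64(326.1447963302757), np.float64(152.64632980513062))
axis (np.float64(170.3350705607434), np.float64(150.51895336873014))
```

View pics/w7.png

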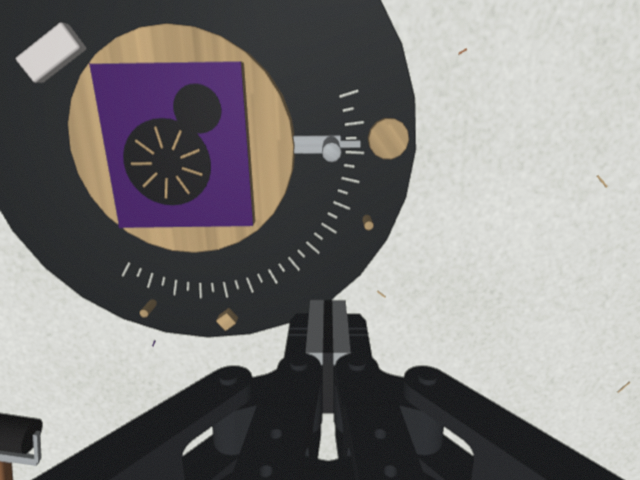

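The wrist view shows the lever clearly: bar at (315,145), post top at (332,151), pointer tip at (360,144), button at (389,139). I'll measure disc centre, lever line and button from this view.

```bash
cat > w2.py <<'E'
from w import *
from scipy.optimize import least_squares
c=wrist();im=c['frame'];hsv=cv2.cvtColor(im,cv2.COLOR_BGR2HSV)
fit=lambda Q,r:least_squares(lambda p:np.hypot(*(Q-p[:2]).T)-p[2],[*Q.mean(0),r],loss='soft_l1',f_scale=.3).x
def pts(k,z):return np.array([ray(c,*q,z)[:2]*1000 for q in k[:,0]])
wd=cv2.inRange(hsv,(8,50,90),(28,255,255))
ks=cv2.findContours(wd,0,1)[0]
big=max(ks,key=cv2.contourArea);d=fit(pts(cv2.convexHull(big),.044),90);print('disc',d)
bu,bv=px(c,(.603,-.1086,.026))
bt=min((k for k in ks if 600<cv2.contourArea(k)<3000),key=lambda k:np.hypot(*(k[:,0].mean(0)-[bu,bv])))
b=fit(pts(cv2.convexHull(bt),.026),17);print('button',b,'r',np.hypot(*(b-d)[:2]))
ab=np.degrees(np.arctan2(*(b-d)[1::-1]));print('button ang',ab)
pu=cv2.inRange(hsv,(120,80,60),(150,255,255));k=max(cv2.findContours(pu,0,1)[0],key=cv2.contourArea)
Q=pts(cv2.convexHull(k),.058).astype(np.float32);r=cv2.minAreaRect(Q);print('block',r,'lever',r[2]-180)
g=im.min(2)
# radial profile of bar and pointer across the lever, at z=34 top
for rr in list(range(94,111,2))+list(range(132,143,1)):
    th=np.radians(ab);e=np.array([np.cos(th),np.sin(th)]);n=np.array([-e[1],e[0]])
    y=np.arange(-14,14,.25);P=np.array([d[:2]+rr*e+t*n for t in y])/1000
    uv=np.array([px(c,(*p,.034)) for p in P],np.float32)
    v=cv2.remap(g,uv[:,:1],uv[:,1:],1).ravel().astype(float);h=(v.max()+v.min())/2
    on=y[v>h];print(rr,round(on.min(),1),round(on.max(),1),'mid',round((on.min()+on.max())/2,2),v.max())
E
python3 w2.py
```

```text
disc [646.95014605  49.86118128  89.2661225 ]
button [ 602.79350885 -111.416833     16.7547133 ] r 167.21365523227473
button ang -105.31188669163294
block ((646.816650390625, 49.84883117675781), (109.62786865234375, 123.50043487548828), 73.64958190917969) lever -106.35041809082031
94 -8.5 5.2 mid -1.62 175.0
96 -8.5 5.2 mid -1.62 174.0
98 -8.8 5.2 mid -1.75 174.0
100 -8.8 5.0 mid -1.88 174.0
102 -8.8 5.0 mid -1.88 174.0
104 -8.8 5.0 mid -1.88 175.0
106 -8.5 5.0 mid -1.75 174.0
108 -8.8 4.8 mid -2.0 173.0
110 -8.8 4.8 mid -2.0 174.0
132 -9.5 13.8 mid 2.12 187.0
133 -9.8 13.8 mid 2.0 180.0
134 -10.0 13.8 mid 1.88 171.0
135 -10.0 13.8 mid 1.88 171.0
136 -10.0 13.8 mid 1.88 172.0
137 -10.2 13.8 mid 1.75 180.0
138 -10.2 13.8 mid 1.75 178.0
139 -10.2 13.8 mid 1.75 179.0
140 -10.2 13.8 mid 1.75 175.0
141 -10.5 13.8 mid 1.62 169.0
142 -10.5 13.8 mid 1.62 167.0
```

All three measures agree: the lever is about 1.0° short, which is 2.2 mm at the post. The tool now stands straight above a stand-off point behind the post, so I'll go down and approach slowly.

```bash
python3 -m creep '{"dp":[[0,0,-40],[0,0,-40],[0,0,-40],[0,0,-40],[0,0,-20],[0,0,0],[0,0,0]],"delta_rot":[[0,0,0],[0,0,0],[0,0,0],[0,0,0],[0,0,0],[0,0,0],[0,0,0]],"claw":[0,0,0,0,0,0,0]}'
python3 -m creep '{"dp":[[7,-2,0],[7,-2,0],[5,-2,0],[3,-1,0],[2,-0.6,0],[0,0,0],[0,0,0]],"delta_rot":[[0,0,0],[0,0,0],[0,0,0],[0,0,0],[0,0,0],[0,0,0],[0,0,0]],"claw":[0,0,0,0,0,0,0]}'
python3 b.py
```

```text
time_s: 7.3
tcp_pos: [0.5717, -0.0463, 0.0609]
ee_rot: [0.989, -0.147, -0.001, 0.001]
wrist_force: [1.0, 0.1, 0.8]
finger_gap: -0.003
time_s: 7.88
tcp_pos: [0.5961, -0.0546, 0.0613]
ee_rot: [0.989, -0.148, 0.0, -0.0]
wrist_force: [-0.0, -1.2, 0.6]
finger_gap: 0.002
finger ang -115.36459110272526
scene block ((649.0721435546875, 52.725242614746094), (108.08346557617188, 122.08819580078125), 73.4272232055664)
button [ 0.60580896 -0.10807516  0.024     ] -104.44268233750029
```

```bash
python3 -m creep '{"dp":[[1.2,-0.4,0],[1,-0.3,0],[1,-0.3,0],[0,0,0],[0,0,0]],"delta_rot":[[0,0,0],[0,0,0],[0,0,0],[0,0,0],[0,0,0]],"claw":[0,0,0,0,0]}'
python3 b.py; python3 b.py|grep block
```

```text
time_s: 8.35
tcp_pos: [0.599, -0.0556, 0.0611]
ee_rot: [0.989, -0.147, -0.0, 0.0]
wrist_force: [-2.0, -0.5, 1.1]
finger_gap: -0.001
finger ang -113.92707857256184
scene block ((649.5433349609375, 53.049652099609375), (107.40338134765625, 121.90778350830078), 74.28226470947266)
button [ 0.60580896 -0.10807516  0.024     ] -104.44268233750029
scene block ((649.7171630859375, 53.22950744628906), (107.05298614501953, 121.78041076660156), 74.44036865234375)
```

```bash
python3 -m creep '{"dp":[[-9,3,0],[-18,6,0],[0,0,40],[0,0,40],[0,0,40],[0,0,40],[0,0,20],[0,0,0]],"delta_rot":[[0,0,0],[0,0,0],[0,0,0],[0,0,0],[0,0,0],[0,0,0],[0,0,0],[0,0,0]],"claw":[0,0,0,0,0,0,0,0]}'
python3 -m creep '{"dp":[[0,0,0],[0,0,0]],"delta_rot":[[0,0,0],[0,0,0]],"claw":[0,0]}'
python3 w2.py|head -13; python3 w2.py|sed -n '3,4p';python3 m.py pics/t8.png|grep block
```

```text
time_s: 9.12
tcp_pos: [0.5747, -0.0461, 0.2475]
ee_rot: [0.989, -0.147, 0.005, -0.001]
wrist_force: [0.7, 0.3, -0.2]
finger_gap: -0.002
time_s: 9.28
tcp_pos: [0.5716, -0.0463, 0.2406]
ee_rot: [0.989, -0.147, -0.0, -0.0]
wrist_force: [-0.0, -0.2, -0.7]
finger_gap: 0.002
disc [646.92948855  49.7966145   89.23406997]
button [ 602.74954891 -111.47005522   16.82345298] r 167.20886887274418
button ang -105.32061460238538
block ((646.5778198242188, 49.89326477050781), (109.64014434814453, 124.005859375), 74.40840148925781) lever -105.59159851074219
94 -7.2 6.5 mid -0.38 175.0
96 -7.2 6.5 mid -0.38 174.0
98 -7.2 6.5 mid -0.38 175.0
100 -7.2 6.5 mid -0.38 175.0
102 -7.2 6.2 mid -0.5 174.0
104 -7.2 6.5 mid -0.38 174.0
106 -7.2 6.5 mid -0.38 175.0
108 -7.2 6.5 mid -0.38 175.0
110 -7.2 6.5 mid -0.38 175.0
button ang -105.34639714227572
block ((646.5097045898438, 49.708641052246094), (109.21637725830078, 124.0404281616211), 74.46060943603516) lever -105.53939056396484
block ((712.2760009765625, 77.1027603149414), (15.616918563842773, 30.668346405029297), 1.2157084941864014)
```

The lever is now 0.2° (0.7 mm at the button's radius) from the button, within measuring accuracy. I'll move the hand clear and take a last look.

```bash
python3 -m creep '{"dp":[[-10,35,0],[-10,35,0],[-10,35,0],[-10,35,0],[-10,35,0],[-10,35,0],[0,0,0],[0,0,0]],"delta_rot":[[0,0,0],[0,0,0],[0,0,0],[0,0,0],[0,0,0],[0,0,0],[0,0,0],[0,0,0]],"claw":[0,0,0,0,0,0,0,0]}'
python3 m.py pics/t9.png
```

```text
time_s: 10.1
tcp_pos: [0.5115, 0.1652, 0.2402]
ee_rot: [0.989, -0.146, -0.001, 0.001]
wrist_force: [0.8, -1.4, 0.0]
finger_gap: 0.001
base [0.63764828 0.07409627 0.20979794]
wood 21.5 (259.9, 296.8) [0.48067362 0.08632531 0.026     ] r 0.15745029474203298 ang 3.063845134454222
wood 4.0 (322.0, 275.5) [ 0.53834124 -0.07296428  0.026     ] r 0.17745054539004113 ang -2.164738300581272
wood 107.0 (335.9, 251.1) [ 0.60278249 -0.1086165   0.026     ] r 0.18600962138599847 ang -1.7593524403823528
disc [0.64747986 0.05390965 0.08924867]
wood 3656.5 (273.7, 232.2) [0.64683763 0.05402979 0.044     ] r 0.022070522325702592 ang -1.1413550948280158
block ((647.3084716796875, 53.623497009277344), (109.20015716552734, 123.85931396484375), 74.5578384399414)
```

View pics/t9.png

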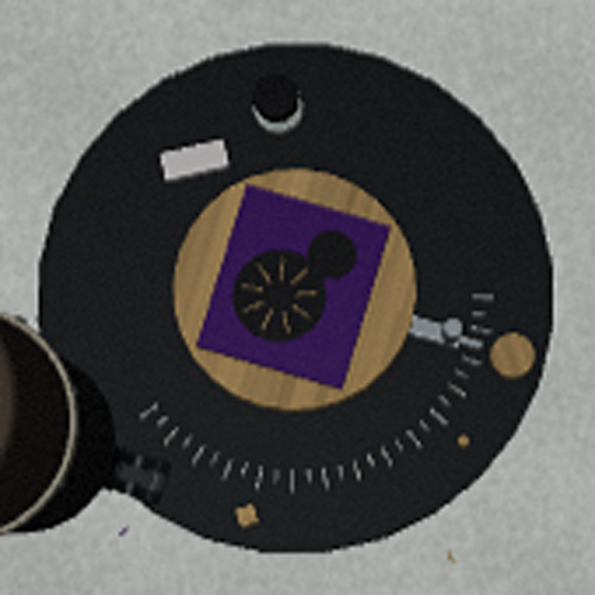

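The last view shows the pointer aimed at the button (512,355). The eraser and jar are where they were, and the hand is clear.

```bash
python3 -c "
from cell import bot
bot.sign_off()"
```

```text
the job is handed in; nothing more can be done
```

I pushed the post about 48° counter-clockwise with the shut fingertips, until the lever's pointer was in line with the broad round button. Then I took the hand away and handed the job in at about 10 s.

- **Alignment:** my last checks put the lever at −105.4° (top view) to −105.6° (wrist view). The button is at −105.3° in both, so the pointer is 0.1–0.3° off, under 1 mm at the button.
- **Other things:** the inked block was clear of the fingertip in every view, and the eraser and jar stand where they were. I did not measure the gouge, brayer, pencil case, bottle or gouge box again. The hand passed well above them or stayed clear of them.
- **Force:** wrist force read 3 N or less at the end of every move.

Three checks disagreed:
- The scene camera put the button about 1° away, at −104.4°. I gave that less weight, because the top and wrist cameras agreed with each other.
- The wrist camera's positions lie about 4 mm off the top camera's in y. That shift is common to the lever and the button, so it does not change the angles.
- The base circle fit failed in the later top views because the arm hid part of the base. I used the disc's centre there instead.

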